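Lock the documentation lens and show it a section slide, label end up

TASK

First turn the lock collar of the camera's lens by its red lever all the way over to the red lock mark, so that the focus cannot creep. Then take the terracotta section slide out of the comb rack and hold it up to the lens for its label to be recorded: the frosted end, known by its notched corner, uppermost with the slide sloping at about 45 degrees, the label face turned squarely to the lens and the label centred on the lens axis, 150 mm in front of the glass. Finish while holding it there, still and in the air, and leave the grey section, bowl, jar and spatula where they are.

Things in the scene. Friction and masses are not known exactly. Their poses are not given: they have to be found in the camera images.
- lens_lock (a joint): angle of the lens lock collar about the lens axis, rad. 0 = free stop (lever leaning 40 degrees from upright to the robot's side), 1.15 = stop at the red lock mark (leaning 26 degrees from upright, away from the robot). Starts between 0 and 0.4; stiff (0.08 N m), stays where it is left.
- lock_lever (a point): centre of the red tip of the collar's lever, 62 mm from the lens axis. The lever is a straight radial arm on the collar (64 mm diameter, 20 mm along the axis), 8 mm thick in the direction of turning, 12 mm wide along the axis; red tip 11 by 14 mm, ending 72 mm from the axis. Locking swings it up and over the top, away from the robot.
- collar_axis (a point): point on the lens axis in the middle of the collar, 150 mm above the table, on the camera stand. Same axes as lens_front. Turning centre of the lever. The camera behind it is 122 mm wide and rises to 47 mm above the axis.
- lens_front (a point): centre of the front glass of the lens (58 mm diameter), 150 mm above the table, 54 mm ahead of collar_axis, on a dark camera on a short column stand that does not move. Its x axis is the optical axis, out of the lens: level, to the robot's right and somewhat away from it; y level, at right angles, mostly away from the robot; z up.
- section_grip (a point): grasp centre of the slide: middle of its resin block and glass together, 25 mm above its foot, 33 mm above the table at first. The pale yellow block with a terracotta chip through it (seen on top) is 38 long, 38 high, 8 mm thick, bonded to the label face; with the glass 11 mm thick along y: grip it there from above. Axes as section. Clear end 27 mm towards -x, frosted end 49 mm towards +x.
- label (a point): centre of the paper label (red stripe and dark bars) on the frosted end of the section slide, on its label face. 37 mm towards +x, 2.5 mm towards -y of section_grip and at the same height; same axes.
- rack: fixed blue comb rack, origin under its middle: base 96 by 160 mm, 8 mm high, rims along its long sides 18 mm high over the table, two rows of teeth 18 mm high on the base along its y, at x = -34.5 and 25.5 mm (6 mm in x); slots 4.5 mm wide every 15 mm. The slides stand along its x, frosted ends to its +x, one at y = 52.5 and one at -52.5 mm (either).
- grey_section: another slide like the first in the same rack, but with a dark grey chip and a blue stripe: leave alone. Origin at the middle of its lower edge, same axes as the section slide.
- bowl: green plaster bowl, 96 mm across, 55 mm high, origin under its middle: leave alone.
- jar: squat brown glass jar, 56 mm across, 50 mm high, origin under its middle: leave alone.
- spatula: red-handled spatula, 170 mm long, lying flat on the near side of the work, origin at its middle: leave alone.
- section: the slide: glass 76 long, 50 high, 3 mm thick, about 55 g, standing on a long edge in a rack slot, foot 8 mm above the table. Origin at the middle of its lower edge. x along it to the frosted end, y out of the label face, z up to the edge with the notch. The last 22 mm at +x are frosted white, with a small 7 mm notch cut off the upper corner.
- stand: the fixed camera stand: base plate 200 by 130 mm, 12 mm high, origin on the table under its column; x towards where the lens looks. The lens reaches 128 mm ahead of the origin.
There are look-alikes about, which are no part of the job. There is more than one size of the rack; the one meant has the size given above.

How it is judged (in metres and radians):
On the way, in this order (a step that is already met when the one before it is completed fails the run):
1. the lens collar is turned to its lock mark (value of joint lens_lock above 1.07 rad), for 0.2 s.
2. then the section slide is lifted out of the rack in the fingers (height (world z) of section_grip above 0.085 m and contact force between the fingers and section above 0.5 N), for 0.2 s.
At the end, for the whole second after the job is handed in: Collar within 0.08 rad of its lock stop; slide held in the fingers, still, touching neither rack nor camera; frosted end up, slope 33 degrees or more; label face square to the lens within 16 degrees, label within 20 mm of the lens axis, 125 to 175 mm from the glass (all of step 2 and value of joint lens_lock above 1.07 rad and angle between label's own x axis and vertical below 1 rad and y of lens_front in the frame of label between 0.125 and 0.175 m and x of lens_front in the frame of label between -0.045 and 0.045 m and z of lens_front in the frame of label between -0.045 and 0.045 m and y of label in the frame of lens_front between -0.02 and 0.02 m and z of label in the frame of lens_front between -0.02 and 0.02 m and contact force between section and rack below 0.1 N and contact force between section and stand below 0.1 N and linear speed of section below 0.03 m/s); the arm keeps its last pose, push and grip.
It fails at once if the grey section is disturbed (distance of grey_section from where it was at the start of the episode above 0.015 m).
It fails at once if the bowl is disturbed (distance of bowl from where it was at the start of the episode above 0.02 m).
It fails at once if the jar is disturbed (distance of jar from where it was at the start of the episode above 0.02 m).
It fails at once if the spatula is disturbed (distance of spatula from where it was at the start of the episode above 0.02 m).
It also fails if it takes over 64 s, if anything falls off the work surface, if the arm or the gripper's body presses on something with over 40 N, if the wrist force passes 120 N, or if a joint passes its speed limit or range.

ROBOT

A 6-joint arm with a two-finger parallel gripper is mounted at the origin on the work surface. World frame = base frame: x ahead of the robot, y to its left, z up, the work surface at z = 0. Lengths are in m, angles in degrees, forces in N, time in s.
With the tool pointing down it reaches from about 0.325 to 0.775 m from the base axis. Payload 5.5 kg.
Tool frame: the origin (TCP) lies on the front face of the gripper's body, between the roots of the fingers; the fingertips stand 73 mm ahead of it and the grasp point (between the pads) lies 54 mm ahead of it (bot.tcp_to_tips is the distance from the TCP to the fingertips, in m); z points along the fingers, y is the line along which they close (so a half turn about z gives the same grasp; the last joint's range is limited). The gripper opens to 85 mm and grips with 20 to 120 N. Pads are 22 mm wide; open, the fingers measure 114 mm over their backs; the gripper's body (76 mm by 85 mm) begins 54 mm behind the grasp point. The pads swing forward as they close: fully open they stand 13 mm farther back than shut.
Start: joints at [72.382, 5.22, 70.514, -0, 104.267, -3.249], TCP at [0.149, 0.581, 0.304] pointing down, gripper open.
Joint ranges: [-164.24, 164.24], [-49.07, 125.15], [9.68, 141.18], [-86.29, 266.29], [3.28, 154.24], [-151.56, 151.56]. Speed limits (degrees/s): [147.25, 147.25, 172.46, 180, 180, 180].

INTERFACE

Orientations are given as a 3x3 rotation matrix whose columns are the frame's x, y, z axes.
In Python, from station import bot gives the robot as it stands. The module is installed in compiled form; this text tells all that it offers.
- The arm moves only by the tool move_arm, never from a script. Its argument "commands" is a list of rows, each an object of numbers: "rx", "ry", "rz": the turn, a rotation vector about the tool's x, y, z in degrees; "dx", "dy", "dz": the shift along the tool's x, y, z in mm; "claw": the finger opening in mm, from 0 to 85.4. A call has 1 to 20 rows; each row is the pose to reach, as a shift and turn from the pose commanded when the call began, along the tool's axes at that moment; what a row does not reach only later rows make up. A row lasts 1/8 s, in which the tool goes at most 62.5 mm and 10.7 degrees, less where a joint would pass 70% of its speed; a pose out of reach is approached as far as the arm can. A call with a gripper value outside its range is refused whole. The fingers move at their own pace and stop on an object; "newtons" is the grip in N (left out, the last holds). Time passes only in rows, so rows that repeat a pose let the fingers close. It gives the time, the measured TCP pose, the force, the opening and the grip force at its end, in the units of the state.
- bot.observe(): the state, without advancing time (a new reading comes with each control period).
- bot.camera(name): name is "scene" or "top"; returns (picture, depth): 384x512x3 uint8, red, green, blue; 384x512 float32, m along the optical axis (not along the pixel's ray), 0 where there is no reading.
- bot.camera_model(name): a dict with "fovy" (degrees; the focal length in pixels is half the picture's height over the tangent of half this angle, whatever the lens; pixels are square), "cx", "cy" (the principal point, pixels), "k1" (the pictures are not rectified: a ray, as slopes to the right and down, at radius r is drawn at 1 + k1 r^2 times it, then the intrinsics apply), "world_to_cam" (4x4, takes a point from world to camera coordinates). Camera axes: x right, y up, looking along -z (the intrinsics and any distortion apply to the point x, -y, -z); pixel columns grow to the right and rows downward; lengths in m; the calibration is good to about 2 mm. A picture is of the moment at which its call begins. camera_model takes no time and is no camera call.
- bot.job_done(): hands the job in; it is judged then, once.
Trained networks look in the newest picture that a camera, given by its name, has taken for a name from the list of things; names that differ only in an ending like _2 or _b are one class to them, and where a whole thing is asked for, a point or a joint stands for the part that bears it (a point fixed in the world has none). Each returns a list of dicts, best first, with "conf" (0 to 1); they miss things now and then, are a little off and sometimes report something else, mostly with a low value. They report only what shows in the picture. A call takes as long as a camera call. They do not tell look-alikes from the thing itself.
- bot.boxes_of(camera, query): "bbox" ([left, top, right, bottom] as shares, 0 to 1, of the picture: columns of its width, rows of its height, round what is visible of it).
- bot.spot_point(camera, query): "position" ([column, row] as shares, 0 to 1, of the picture: columns of its width, rows of its height: a listed point, or the origin of a listed thing).
The state is a dict: "time": time; "joint_positions": joint angles; "qvel": joint speeds; "effort": joint torques, N m; "ee_pos": TCP position; "orientation": TCP orientation; "contact_force": force on the tool from outside, world axes, zero at the start; "moment": the same for the moment, N m; "gripper_width": finger opening in m; "grasp_force": force on a finger pad.
Only numpy, scipy, OpenCV 4.12 (cv2) and the standard library are available. Lean on these libraries where they do the work, as an engineer would, in place of code of your own. Each camera call takes 0.05 s, during which the arm holds its last target. There are 200 camera calls.

## Working session

There is one attempt and no reset: what is moved stays moved. The work goes in short steps, Python scripts to look and compute and a tool call to move; the robot and the scene stay as the last step left them, time stands still between calls to the robot, and variables do not carry over. Pictures are saved under pics/ and viewed, at most 10 in all, crops included, and the job is handed in when it is done.

Besides the shell and the picture viewer there is one more tool, called after "Request:" by a JSON object that holds its "name" and its "arguments". move_arm: Moves the arm, as the interface text tells. Its arguments: {"type":"object","properties":{"commands":{"type":"array","items":{"type":"object","properties":{"rx":{"type":"number"},"ry":{"type":"number"},"rz":{"type":"number"},"dx":{"type":"number"},"dy":{"type":"number"},"dz":{"type":"number"},"claw":{"type":"number"}}}},"newtons":{"type":"number"}},"required":["commands"]}

```bash
mkdir -p pics; cat > h.py <<'E'
import numpy as np, cv2
from station import bot
def cam(n):
    im,d=bot.camera(n); return im,d,bot.camera_model(n)
def K(m):
    f=192/np.tan(np.radians(m['fovy']/2)); return f
def rays(m,uv):
    uv=np.atleast_2d(np.asarray(uv,float)); f=K(m)
    p=(uv-[m['cx'],m['cy']])/f; q=p.copy()
    for _ in range(20): q=p/(1+m['k1']*(q**2).sum(1,keepdims=True))
    return q
def unproj(m,uv,z):
    q=rays(m,uv); z=np.ravel(z)
    c=np.c_[q[:,0]*z,-q[:,1]*z,-z,np.ones(len(q))]
    return (np.linalg.inv(m['world_to_cam'])@c.T).T[:,:3]
def proj(m,P):
    P=np.atleast_2d(P); c=(m['world_to_cam']@np.c_[P,np.ones(len(P))].T).T
    q=np.c_[c[:,0],-c[:,1]]/-c[:,2:3]; q=q*(1+m['k1']*(q**2).sum(1,keepdims=True))
    return q*K(m)+[m['cx'],m['cy']]
def planez(m,uv,z):
    W=np.linalg.inv(m['world_to_cam']);a=W[:3,3];b=unproj(m,uv,np.ones(len(np.atleast_2d(uv))))
    return a+(b-a)*((z-a[2])/(b[:,2]-a[2]))[:,None]
def at(m,d,u,v):
    u,v=int(u),int(v);w=d[max(v-2,0):v+3,max(u-2,0):u+3];w=w[w>0]
    return unproj(m,[u,v],np.median(w))[0] if len(w) else None
E
python3 - <<'E'
from h import *
np.set_printoptions(precision=4,suppress=True)
for n in ('scene','top'):
    im,d,m=cam(n); cv2.imwrite(f'pics/{n}0.png',cv2.resize(im[:,:,::-1],(800,600),interpolation=cv2.INTER_CUBIC)); np.savez(n+'0.npz',im=im,d=d)
    W=np.linalg.inv(m['world_to_cam']);print(n,W[:3,3],-W[:3,2],m['fovy'])
    for q in ('lock_lever','collar_axis','lens_front','section_grip','label','rack','grey_section','section','stand','bowl','jar','spatula'):
        for r in bot.spot_point(n,q)[:3]:
            u,v=np.array(r['position'])*[512,384]; print(q,round(r['conf'],2),round(u),round(v),at(m,d,min(max(u,0),511),min(max(v,0),383)))
print(bot.observe()['time'])
E
```

```text
scene [0.8634 0.7482 0.9644] [-0.2926 -0.5911 -0.7516] 55.65882738429661
lock_lever 0.71 283 221 [0.4646 0.1475 0.0029]
collar_axis 0.64 217 160 [ 0.5598 -0.1755  0.0449]
lens_front 0.8 261 236 [0.6099 0.269  0.1757]
section_grip 0.62 211 159 [ 0.5708 -0.1994  0.0344]
label 0.71 222 165 [ 0.5507 -0.1515  0.0415]
rack 0.79 145 170 [ 0.8046 -0.2661  0.0287]
rack 0.67 227 163 [ 0.522  -0.1658  0.0215]
rack 0.66 279 134 [ 0.2641 -0.2397  0.0124]
grey_section 0.56 235 154 [ 0.4682 -0.2129  0.0104]
section 0.73 217 167 [ 0.5641 -0.1721  0.014 ]
stand 0.84 298 281 [0.5776 0.4079 0.1341]
bowl 0.8 187 219 [0.7445 0.0301 0.0484]
jar 0.69 255 193 [0.4993 0.0197 0.0354]
spatula 0.57 295 219 [0.4238 0.1554 0.0041]
top [0.3274 0.0548 1.4896] [ 0.1327  0.0139 -0.9911] 52.55287061835825
lock_lever 0.55 194 183 [0.5567 0.2793 0.1602]
collar_axis 0.67 185 174 [0.585  0.3032 0.181 ]
lens_front 0.93 197 168 [0.6021 0.2624 0.1785]
section_grip 0.58 321 180 [ 0.5797 -0.1886  0.0099]
label 0.56 176 194 [0.512  0.3322 0.1875]
label 0.53 314 186 [ 0.5551 -0.1552  0.0228]
rack 0.76 327 193 [ 0.529  -0.2095  0.0088]
rack 0.65 347 124 [ 0.7985 -0.298   0.0115]
rack 0.56 344 269 [ 0.2427 -0.2548  0.0123]
section 0.46 320 185 [ 0.554  -0.1774  0.0503]
stand 0.88 177 195 [0.5084 0.3318 0.1889]
bowl 0.73 271 139 [ 0.7512 -0.0009  0.007 ]
jar 0.56 270 210 [0.4679 0.0149 0.0509]
spatula 0.63 234 221 [0.433  0.1484 0.0041]
1.3
```

View pics/scene0.png

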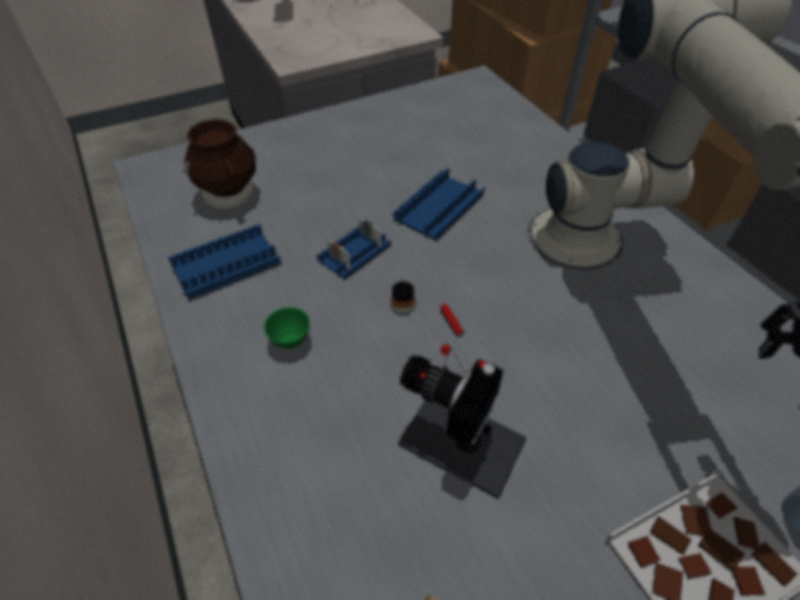

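View pics/top0.png

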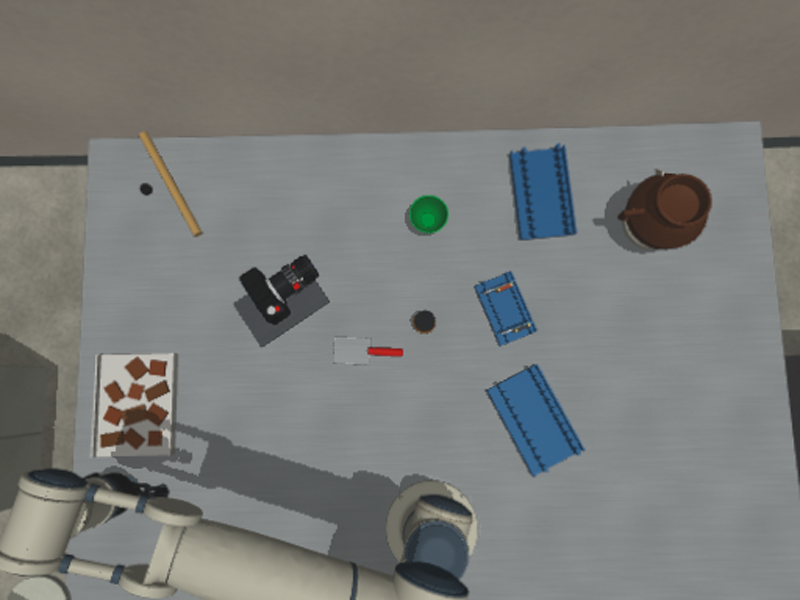

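```bash
python3 - <<'E'
from h import *
np.set_printoptions(precision=4,suppress=True)
tiles=[]
C={'scene':[(240,210,350,310),(195,130,260,180)],'top':[(140,150,220,230),(295,165,350,225)]}
for n in C:
    z=np.load(n+'0.npz');im,d=z['im'],z['d'];m=bot.camera_model(n)
    for c in C[n]: tiles.append(cv2.resize(im[c[1]:c[3],c[0]:c[2],::-1],(400,300),interpolation=cv2.INTER_NEAREST))
    r=im.astype(int);mask=((r[...,0]>90)&(r[...,0]>1.7*r[...,1])&(r[...,0]>1.7*r[...,2])).astype(np.uint8)
    k,l,s,c=cv2.connectedComponentsWithStats(mask)
    for i in range(1,k):
        u,v=c[i]
        if s[i][4]>1 and 130<u<360 and 120<v<320:
            P=unproj(m,np.argwhere(l==i)[:,::-1],d[l==i]);print(n,c[i],s[i][4],np.median(P,0))
    # cloud of stand
    vv,uu=np.nonzero(d>0);P=unproj(m,np.c_[uu,vv],d[d>0]);
    s=(P[:,0]>.4)&(P[:,0]<.68)&(P[:,1]>.2)&(P[:,1]<.48)&(P[:,2]>.1)
    Q=P[s];print(n,len(Q),Q.min(0),Q.max(0)); np.save(n+'Q.npy',Q)
    R=P[(abs(P[:,0]-.54)<.14)&(abs(P[:,1]+.19)<.14)&(P[:,2]>.004)&(P[:,2]<.1)];np.save(n+'R.npy',R);H=R[R[:,2]>.03];print(len(H));
    k=H[:,0]>.535
    for g in (H[k],H[~k]):
        if len(g)>3: mu=g.mean(0);w=np.linalg.svd(g[:,:2]-mu[:2])[2][0];t=(g[:,:2]-mu[:2])@w;print('slide',len(g),mu,w,t.min(),t.max(),g[:,2].max())
cv2.imwrite('pics/c1.png',np.vstack([np.hstack(tiles[:2]),np.hstack(tiles[2:])]))
E
```

```text
scene [288.8851 203.4138] 87 [0.4148 0.1051 0.0192]
scene [284.5217 223.0435] 23 [0.5484 0.285  0.2103]
scene [308.3 232.3] 10 [0.5006 0.3276 0.1921]
scene 2128 [0.4748 0.2509 0.1064] [0.625  0.4161 0.2162]
207
slide 107 [ 0.5593 -0.1766  0.0469] [-0.3552  0.9348] -0.03762940793441008 0.03892130135195396 0.06140150784192233
slide 100 [ 0.4623 -0.2122  0.0459] [-0.3202  0.9474] -0.03561082011000556 0.03617933010319358 0.06190648491477535
top [187.5 170.5] 4 [0.5944 0.2953 0.1765]
top [189.1176 182.4706] 17 [0.5474 0.2837 0.2126]
top [323.0769 183.3846] 13 [ 0.5607 -0.1892  0.0529]
top [177.1111 197.1111] 9 [0.5009 0.3275 0.1932]
top [246.4636 224.7182] 110 [0.4127 0.1022 0.0183]
top 1093 [0.4728 0.243  0.1164] [0.6235 0.4119 0.2167]
121
slide 58 [ 0.561  -0.1803  0.0503] [ 0.2746 -0.9615] -0.042480122949704636 0.032261664867660744 0.06486705454637498
slide 63 [ 0.4682 -0.2148  0.0472] [-0.5329  0.8462] -0.040280677700365884 0.04225137409447792 0.06440241967837568
```

View pics/c1.png

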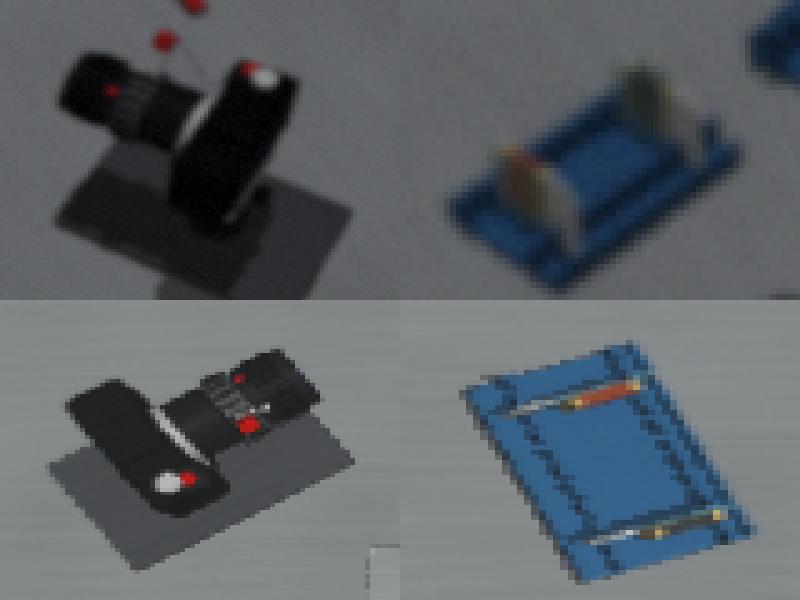

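```bash
python3 - <<'E'
from h import *
from scipy.optimize import least_squares
np.set_printoptions(precision=4,suppress=True)
m=bot.camera_model('top')
p=planez(m,np.array([[149.6,194],[167,222],[211,193.2]])+.0,.012);print('plate',p,np.linalg.norm(p[1]-p[0]),np.linalg.norm(p[2]-p[1]),np.degrees(np.arctan2(*(p[2]-p[1])[1::-1])),np.degrees(np.arctan2(*(p[0]-p[1])[1::-1])))
c0=(p[0]+p[2])/2;print('plate centre',c0)
sets=[np.load('topQ.npy'),np.load('sceneQ.npy')]
for names,Q in (('top',sets[0]),('scene',sets[1]),('both',np.vstack(sets))):
    yaw=np.radians(-57);o=np.array([.602,.263])
    for it in range(6):
        a=np.array([np.cos(yaw),np.sin(yaw)]);s=(Q[:,:2]-o)@a;lat=(Q[:,:2]-o)@[-a[1],a[0]]
        k=(s>-.06)&(s<.03)&(abs(lat)<.045)&(Q[:,2]<.188)&(Q[:,2]>.13)
        S=Q[k]
        def f(x):
            n=np.array([-np.sin(x[1]),np.cos(x[1])]);l=(S[:,:2]-np.array([.602,.263]))@n-x[0]
            return np.hypot(l,S[:,2]-.150)-x[2]
        r=least_squares(f,[0,yaw,.031],loss='soft_l1',f_scale=.002);yaw=r.x[1];o=np.array([.602,.263])+r.x[0]*np.array([-np.sin(yaw),np.cos(yaw)])
    a=np.array([np.cos(yaw),np.sin(yaw)]);s=(S[:,:2]-o)@a
    print(names,len(S),'o',o,'yaw',np.degrees(yaw),'R',r.x[2],'rms',np.sqrt(np.mean(r.fun**2)),'smax',np.sort(s)[-8:],'front',o+a*np.percentile(s,98))
z=np.load('top0.npz');im=z['im'].astype(int)
b=((im[...,2]>1.35*im[...,0])&(im[...,2]>60)).astype(np.uint8);b[:, :290]=0
k,l,s,c=cv2.connectedComponentsWithStats(b)
for i in range(1,k):
    if s[i][4]>200:
        P=planez(m,np.argwhere(l==i)[:,::-1],.014)[:,:2]
        rc=cv2.minAreaRect((P*1000).astype(np.float32));print(s[i],rc)
E
```

```text
plate [[0.539  0.4709 0.012 ]
 [0.4301 0.4029 0.012 ]
 [0.5372 0.235  0.012 ]] 0.12841815499449286 0.19915879706763312 -57.465047680834935 31.94397103497441
plate centre [0.5381 0.3529 0.012 ]
top 313 o [0.602 0.263] yaw -54.529201400249306 R 0.031137495206399707 rms 0.003970769870171609 smax [0.0047 0.0047 0.0051 0.0053 0.0054 0.0058 0.006  0.0066] front [0.6047 0.2591]
scene 573 o [0.5969 0.2601] yaw -59.83845040849292 R 0.03125889784263094 rms 0.0024766626037367417 smax [0.0026 0.0028 0.0028 0.0035 0.0036 0.0038 0.004  0.0041] front [0.5979 0.2583]
both 891 o [0.5987 0.261 ] yaw -58.53099684182826 R 0.030718866561363415 rms 0.0033634413408071173 smax [0.0052 0.0054 0.0054 0.0056 0.0057 0.0061 0.0064 0.0065] front [0.6006 0.2579]
[ 326   92   43   62 2064] ((805.8028564453125, -297.8348388671875), (235.1063995361328, 140.6483154296875), 4.48647403717041)
[304 174  40  47 997] ((513.773193359375, -193.55194091796875), (160.4961700439453, 98.42951965332031), 20.82693862915039)
[ 312  233   63   72 2349] ((244.9349365234375, -252.24771118164062), (230.1988525390625, 139.23875427246094), 26.32802963256836)
```

```bash
cat >> h.py <<'E'
from scipy.spatial.transform import Rotation as Ro
a=np.array([.530,-.848,0]);n=np.array([.848,.530,0]);u=np.array([0,0,1.])
F=np.array([.602,.2565,.150]);C=F-.054*a
def rel(P,R,verbose=True):
    o=bot.observe();R0=np.array(o['orientation']).reshape(3,3);p0=np.array(o['ee_pos'])
    rv=Ro.from_matrix(R0.T@R).as_rotvec(degrees=True);d=R0.T@(np.asarray(P)-p0)*1000
    print('d',d.round(1),'r',rv.round(1));return d,rv
def down(x): # tool down with tool x along x
    x=np.asarray(x)/np.linalg.norm(x);return np.c_[x,np.cross(-u,x),-u]
E
python3 - <<'E'
from h import *
o=bot.observe();print(np.round(o['orientation'],3),o['joint_positions'],o['ee_pos'])
P=C-.068*n;P[2]=.265;print(P)
for s in (1,-1): rel(P,down(s*n))
E
```

```text
[[-0.969  0.248  0.   ]
 [ 0.248  0.969 -0.   ]
 [-0.    -0.    -1.   ]] [ 7.23821865e+01  5.21998939e+00  7.05133681e+01 -1.68950083e-03
  1.04267246e+02 -3.24910397e+00] [0.14891464 0.58124217 0.30387702]
[0.515716 0.266252 0.265   ]
d [-433.5 -214.1   38.9] r [  0.    0.  133.6]
d [-433.5 -214.1   38.9] r [ -0.    0.  -46.4]
```

Request:
{"name": "move_arm", "arguments": {"commands": [{"dx":-433,"dy":-214,"rz":-46.4,"claw":0},{"dx":-433,"dy":-214,"rz":-46.4,"claw":0},{"dx":-433,"dy":-214,"rz":-46.4,"claw":0},{"dx":-433,"dy":-214,"rz":-46.4,"claw":0},{"dx":-433,"dy":-214,"rz":-46.4,"claw":0},{"dx":-433,"dy":-214,"rz":-46.4,"claw":0},{"dx":-433,"dy":-214,"rz":-46.4,"claw":0},{"dx":-433,"dy":-214,"rz":-46.4,"claw":0},{"dx":-433,"dy":-214,"rz":-46.4,"claw":0},{"dx":-433,"dy":-214,"rz":-46.4,"claw":0},{"dx":-433,"dy":-214,"rz":-46.4,"claw":0},{"dx":-433,"dy":-214,"rz":-46.4,"claw":0},{"dx":-433,"dy":-214,"dz":20,"rz":-46.4,"claw":0},{"dx":-433,"dy":-214,"dz":20,"rz":-46.4,"claw":0}]}}

```text
validation failed for argument at $.co...
```

```bash
python3 - <<'E'
from h import *
im,d,m=cam('top');im2,d2,m2=cam('scene')
cv2.imwrite('pics/l1.png',np.hstack([cv2.resize(im[140:240,135:235,::-1],(400,400),interpolation=cv2.INTER_CUBIC),cv2.resize(im2[190:290,230:330,::-1],(400,400),interpolation=cv2.INTER_CUBIC)]))
P=C-.068*n;P[2]=.265;rel(P,down(-n));print(bot.observe()['contact_force'],bot.observe()['time'])
E
```

```text
d [-433.5 -214.1   38.9] r [  0.    0.  -46.4]
[ 0.09147231  0.2108184  -0.8676576 ] 1.4
```

View pics/l1.png

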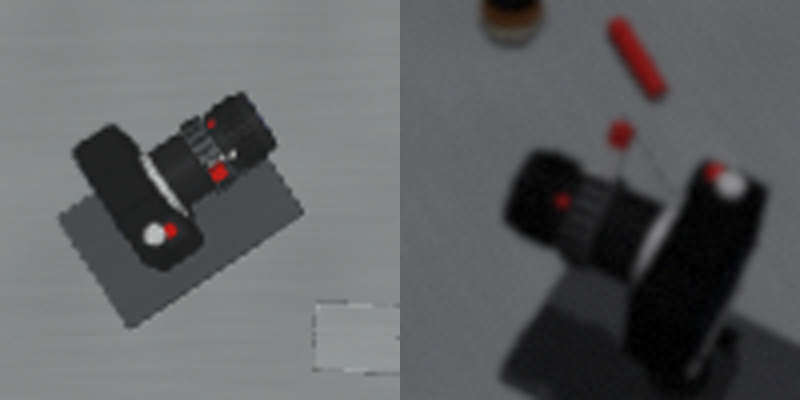

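The move was refused, so the arm still stands at the start. The pictures show the free lever: its red tip is at (219,172) in the top crop and (620,133) in the scene crop. I'll retry with a single full row.

Request:
{"name": "move_arm", "arguments": {"commands": [{"dx":-60,"dy":-30,"dz":0,"rx":0,"ry":0,"rz":-8,"claw":0}], "newtons": 40}}

```text
time: 1.52
ee_pos: [0.1943, 0.5414, 0.303]
orientation: [[-0.995, 0.103, -0.001], [0.103, 0.995, -0.0], [0.001, -0.001, -1.0]]
contact_force: [1.2, 0.3, 0.4]
gripper_width: 0.0699
grasp_force: 0.0
```

Request:
{"name": "move_arm", "arguments": {"commands": [{"dx":-344,"dy":-234,"dz":0,"rx":0,"ry":0,"rz":-38.4,"claw":0},{"dx":-344,"dy":-234,"dz":0,"rx":0,"ry":0,"rz":-38.4,"claw":0},{"dx":-344,"dy":-234,"dz":0,"rx":0,"ry":0,"rz":-38.4,"claw":0},{"dx":-344,"dy":-234,"dz":0,"rx":0,"ry":0,"rz":-38.4,"claw":0},{"dx":-344,"dy":-234,"dz":0,"rx":0,"ry":0,"rz":-38.4,"claw":0},{"dx":-344,"dy":-234,"dz":0,"rx":0,"ry":0,"rz":-38.4,"claw":0},{"dx":-344,"dy":-234,"dz":0,"rx":0,"ry":0,"rz":-38.4,"claw":0},{"dx":-344,"dy":-234,"dz":0,"rx":0,"ry":0,"rz":-38.4,"claw":0},{"dx":-344,"dy":-234,"dz":0,"rx":0,"ry":0,"rz":-38.4,"claw":0},{"dx":-344,"dy":-234,"dz":20,"rx":0,"ry":0,"rz":-38.4,"claw":0},{"dx":-344,"dy":-234,"dz":20,"rx":0,"ry":0,"rz":-38.4,"claw":0}], "newtons": 40}}

```text
time: 2.9
ee_pos: [0.5106, 0.2707, 0.2824]
orientation: [[-0.847, -0.532, -0.003], [-0.532, 0.847, -0.001], [0.003, 0.001, -1.0]]
contact_force: [-0.9, 0.0, 0.0]
gripper_width: 0.0001
grasp_force: 0.0
```

```bash
python3 - <<'E'
from h import *
im,d,m=cam('top');im2,d2,m2=cam('scene')
cv2.imwrite('pics/l2.png',np.hstack([cv2.resize(im[140:240,135:235,::-1],(400,400),interpolation=cv2.INTER_CUBIC),cv2.resize(im2[170:270,230:330,::-1],(400,400),interpolation=cv2.INTER_CUBIC)]))
P=C-.068*n;P[2]=.265;rel(P,down(-n));o=bot.observe();print(o['contact_force'],o['time'],o['joint_positions'])
E
```

```text
d [-1.5 -6.  19.4] r [0.  0.  0.1]
[-0.60737702 -0.22965046  1.40001467] 3.0 [ 2.45134641e+01  1.68774324e+00  7.61598478e+01  9.77466003e-03
  1.02143228e+02 -9.76188575e+01]
```

View pics/l2.png

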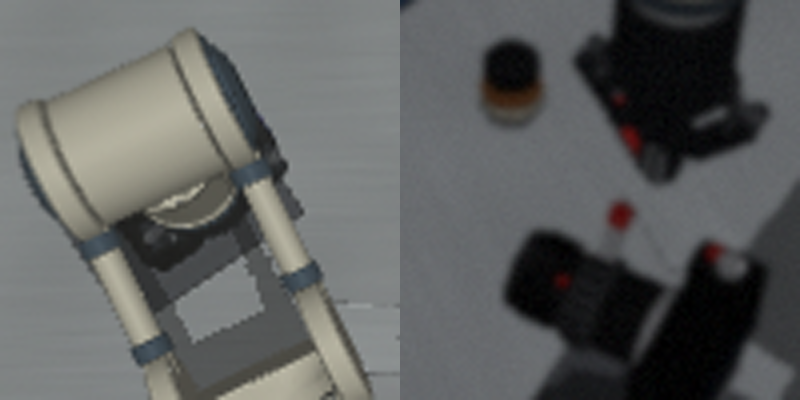

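Request:
{"name": "move_arm", "arguments": {"commands": [{"dx":0,"dy":-6,"dz":18,"rx":0,"ry":0,"rz":0,"claw":0},{"dx":-6,"dy":-6,"dz":18,"rx":0,"ry":0,"rz":0,"claw":0},{"dx":-12,"dy":-6,"dz":18,"rx":0,"ry":0,"rz":0,"claw":0},{"dx":-18,"dy":-6,"dz":18,"rx":0,"ry":0,"rz":0,"claw":0},{"dx":-24,"dy":-6,"dz":18,"rx":0,"ry":0,"rz":0,"claw":0},{"dx":-30,"dy":-6,"dz":18,"rx":0,"ry":0,"rz":0,"claw":0},{"dx":-36,"dy":-6,"dz":18,"rx":0,"ry":0,"rz":0,"claw":0},{"dx":-42,"dy":-6,"dz":18,"rx":0,"ry":0,"rz":0,"claw":0},{"dx":-48,"dy":-6,"dz":18,"rx":0,"ry":0,"rz":0,"claw":0},{"dx":-54,"dy":-6,"dz":18,"rx":0,"ry":0,"rz":0,"claw":0},{"dx":-60,"dy":-6,"dz":18,"rx":0,"ry":0,"rz":0,"claw":0},{"dx":-64,"dy":-6,"dz":18,"rx":0,"ry":0,"rz":0,"claw":0},{"dx":-64,"dy":-6,"dz":18,"rx":0,"ry":0,"rz":0,"claw":0}], "newtons": 40}}

```text
time: 4.62
ee_pos: [0.5698, 0.2986, 0.2655]
orientation: [[-0.848, -0.53, 0.0], [-0.53, 0.848, 0.0], [-0.0, 0.0, -1.0]]
contact_force: [-0.4, 0.6, 0.3]
gripper_width: 0.0
grasp_force: 0.0
```

```bash
python3 - <<'E'
from h import *
np.set_printoptions(precision=4,suppress=True)
o=bot.observe();print((np.array(o['ee_pos'])-C)@n,(np.array(o['ee_pos'])-C)@a,o['ee_pos'],o['contact_force'],n@o['contact_force'])
E
```

```text
-0.004989654643851331 0.0012012944540153866 [0.5698 0.2986 0.2655] [-0.4268  0.5606  0.3202] -0.06480344374414554
```

Request:
{"name": "move_arm", "arguments": {"commands": [{"dx":-2,"dy":0,"dz":0,"rx":0,"ry":0,"rz":0,"claw":0},{"dx":-4,"dy":0,"dz":0,"rx":0,"ry":0,"rz":0,"claw":0},{"dx":-6,"dy":0,"dz":0,"rx":0,"ry":0,"rz":0,"claw":0},{"dx":-8,"dy":0,"dz":0,"rx":0,"ry":0,"rz":0,"claw":0},{"dx":-10,"dy":0,"dz":0,"rx":0,"ry":0,"rz":0,"claw":0}], "newtons": 40}}

```text
time: 5.25
ee_pos: [0.5781, 0.3038, 0.2659]
orientation: [[-0.848, -0.53, 0.0], [-0.53, 0.848, -0.0], [-0.0, -0.0, -1.0]]
contact_force: [-1.6, -1.4, -1.1]
gripper_width: -0.0001
grasp_force: 0.9
```

```bash
python3 - <<'E'
from h import *
np.set_printoptions(precision=4,suppress=True)
o=bot.observe();print((np.array(o['ee_pos'])-C)@n,o['contact_force'],n@o['contact_force'])
im,d,m=cam('scene');np.savez('s3.npz',im=im,d=d)
cv2.imwrite('pics/l3.png',cv2.resize(im[170:270,230:330,::-1],(500,500),interpolation=cv2.INTER_CUBIC))
for g in (0,10,20,26,30):
    g=np.radians(g);print(g,proj(m,C+.062*(np.sin(g)*n+np.cos(g)*u)))
E
```

```text
0.004781594678568303 [-1.5944 -1.3829 -1.138 ] -2.0849349241720403
0.0 [[279.1174 231.1046]]
0.17453292519943295 [[277.0267 234.3634]]
0.3490658503988659 [[274.9474 237.9893]]
0.4537856055185257 [[273.7365 240.2896]]
0.5235987755982988 [[272.9544 241.857 ]]
```

View pics/l3.png

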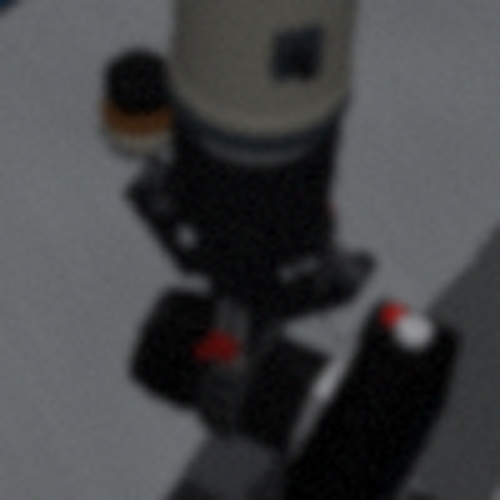

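The red tip is at (217,347) in the crop, almost on the lock mark. I'll keep pushing until the stop shows in the force.

Request:
{"name": "move_arm", "arguments": {"commands": [{"dx":-2,"dy":0,"dz":0,"rx":0,"ry":0,"rz":0,"claw":0},{"dx":-4,"dy":0,"dz":0,"rx":0,"ry":0,"rz":0,"claw":0},{"dx":-5,"dy":0,"dz":0,"rx":0,"ry":0,"rz":0,"claw":0},{"dx":-5,"dy":0,"dz":0,"rx":0,"ry":0,"rz":0,"claw":0}], "newtons": 40}}

```text
time: 5.8
ee_pos: [0.581, 0.3056, 0.2658]
orientation: [[-0.848, -0.53, -0.004], [-0.53, 0.848, -0.003], [0.005, 0.0, -1.0]]
contact_force: [-9.2, -5.7, 1.5]
gripper_width: 0.0001
grasp_force: 5.2
```

Request:
{"name": "move_arm", "arguments": {"commands": [{"dx":20,"dy":0,"dz":0,"rx":0,"ry":0,"rz":0,"claw":0},{"dx":50,"dy":0,"dz":0,"rx":0,"ry":0,"rz":0,"claw":0},{"dx":70,"dy":0,"dz":-50,"rx":0,"ry":0,"rz":0,"claw":0},{"dx":70,"dy":0,"dz":-50,"rx":0,"ry":0,"rz":0,"claw":0}], "newtons": 40}}

```text
time: 6.3
ee_pos: [0.523, 0.2693, 0.3222]
orientation: [[-0.848, -0.53, 0.01], [-0.53, 0.848, 0.004], [-0.011, -0.001, -1.0]]
contact_force: [0.8, -0.8, 1.2]
gripper_width: 0.0001
grasp_force: 0.0
```

```bash
cat >> h.py <<'E'
xs=np.array([np.cos(np.radians(110.5)),np.sin(np.radians(110.5)),0]);G=np.array([.5625,-.1870,0])
E
python3 - <<'E'
from h import *
im,d,m=cam('scene')
r=im[215:245,260:300].astype(int);k=(r[...,0]>90)&(r[...,0]>1.7*r[...,1])&(r[...,0]>1.7*r[...,2])
q,l,s,c=cv2.connectedComponentsWithStats(k.astype(np.uint8));
for i in range(1,q):
    P=unproj(m,np.argwhere(l==i)[:,::-1]+[260,215],d[215:245,260:300][l==i]);p=np.median(P,0);print(c[i]+[260,215],s[i][4],p,np.degrees(np.arctan2((p-C)@n,p[2]-.15)))
rel(G+[0,0,.20],down(xs));print(bot.observe()['joint_positions'])
E
```

```text
d [ 209.8 -407.7  118.5] r [  0.3   0.4 101.5]
[ 2.39337623e+01  3.34331017e+00  7.08807806e+01  7.75531454e-03
  1.05336230e+02 -9.80950247e+01]
```

Request:
{"name": "move_arm", "arguments": {"commands": [{"dx":210,"dy":-408,"dz":0,"rx":0,"ry":0,"rz":101.5,"claw":50},{"dx":210,"dy":-408,"dz":0,"rx":0,"ry":0,"rz":101.5,"claw":50},{"dx":210,"dy":-408,"dz":0,"rx":0,"ry":0,"rz":101.5,"claw":50},{"dx":210,"dy":-408,"dz":0,"rx":0,"ry":0,"rz":101.5,"claw":50},{"dx":210,"dy":-408,"dz":0,"rx":0,"ry":0,"rz":101.5,"claw":50},{"dx":210,"dy":-408,"dz":0,"rx":0,"ry":0,"rz":101.5,"claw":50},{"dx":210,"dy":-408,"dz":0,"rx":0,"ry":0,"rz":101.5,"claw":50},{"dx":210,"dy":-408,"dz":0,"rx":0,"ry":0,"rz":101.5,"claw":50},{"dx":210,"dy":-408,"dz":0,"rx":0,"ry":0,"rz":101.5,"claw":50},{"dx":210,"dy":-408,"dz":0,"rx":0,"ry":0,"rz":101.5,"claw":50},{"dx":210,"dy":-408,"dz":60,"rx":0,"ry":0,"rz":101.5,"claw":50},{"dx":210,"dy":-408,"dz":118,"rx":0,"ry":0,"rz":101.5,"claw":50},{"dx":210,"dy":-408,"dz":118,"rx":0,"ry":0,"rz":101.5,"claw":50}], "newtons": 40}}

```text
time: 7.98
ee_pos: [0.5589, -0.187, 0.1902]
orientation: [[-0.351, 0.936, -0.012], [0.936, 0.351, 0.005], [0.009, -0.01, -1.0]]
contact_force: [-0.4, 0.1, 0.4]
gripper_width: 0.0499
grasp_force: 0.0
```

```bash
python3 - <<'E'
from h import *
np.set_printoptions(precision=4,suppress=True)
T=[]
for cn in ('scene','top'):
    im,d,m=cam(cn);r=im.astype(int);k=(r[...,0]>85)&(r[...,0]>1.7*r[...,1])&(r[...,0]>1.7*r[...,2])
    q,l,s,c=cv2.connectedComponentsWithStats(k.astype(np.uint8));
    for i in range(1,q):
        p=np.median(unproj(m,np.argwhere(l==i)[:,::-1],d[l==i]),0)
        if np.linalg.norm(p-C)<.12: print(cn,c[i],s[i][4],p,np.degrees(np.arctan2((p-C)@n,p[2]-.15)),'ax',(p-C)@a)
    for e in (1,):
        b=(190,115,290,190) if cn=='scene' else (260,140,360,215)
        T.append(cv2.resize(im[b[1]:b[3],b[0]:b[2],::-1],(400,300),interpolation=cv2.INTER_CUBIC))
    b=(230,190,330,265) if cn=='scene' else (140,140,240,215)
    T.append(cv2.resize(im[b[1]:b[3],b[0]:b[2],::-1],(400,300),interpolation=cv2.INTER_CUBIC))
cv2.imwrite('pics/r1.png',np.vstack([np.hstack(T[:2]),np.hstack(T[2:])]))
rel(G+[0,0,.09],down(xs))
E
```

```text
scene [308.1818 232.1818] 11 [0.5004 0.3271 0.1917] -49.46417685700574 ax -0.05972488627358564
scene [272.9167 239.25  ] 24 [0.5985 0.3181 0.214 ] 24.89503254120267 ax -6.93250767539004e-05
top [178.95 167.65] 20 [0.5963 0.3175 0.2144] 23.105783081508704 ax -0.0007096148126421488
top [187.5 170.5] 4 [0.5935 0.2947 0.1805] 23.09858519687277 ax 0.017056229530790678
top [177.1111 197.1111] 9 [0.501  0.3275 0.1924] -48.5544342591086 ax -0.059736997361359956
d [  0.9   1.1 109. ] r [0. 0. 0.]
```

View pics/r1.png

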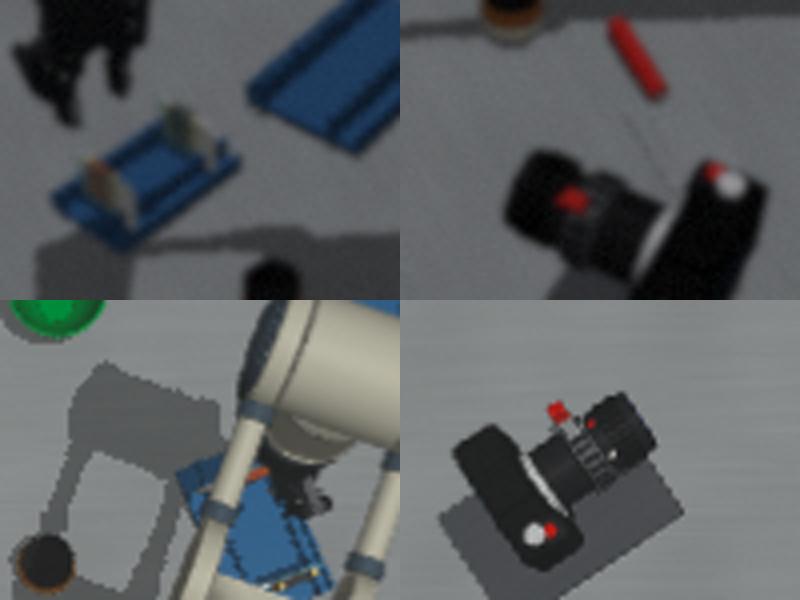

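The lever is over at the lock: its red tip, (572,200) and (558,412), lines up with the mark. The gripper is above the terracotta slide, whose chip shows at (255,475). Descending now.

Request:
{"name": "move_arm", "arguments": {"commands": [{"dx":1,"dy":1,"dz":40,"rx":0,"ry":0,"rz":0,"claw":50},{"dx":1,"dy":1,"dz":70,"rx":0,"ry":0,"rz":0,"claw":50},{"dx":1,"dy":1,"dz":90,"rx":0,"ry":0,"rz":0,"claw":50},{"dx":1,"dy":1,"dz":108,"rx":0,"ry":0,"rz":0,"claw":50},{"dx":1,"dy":1,"dz":108,"rx":0,"ry":0,"rz":0,"claw":50}], "newtons": 40}}

```text
time: 8.7
ee_pos: [0.5617, -0.1867, 0.0894]
orientation: [[-0.351, 0.936, -0.001], [0.936, 0.351, 0.0], [0.001, -0.001, -1.0]]
contact_force: [0.3, 0.5, 0.1]
gripper_width: 0.0502
grasp_force: 0.0
```

Request:
{"name": "move_arm", "arguments": {"commands": [{"dx":0,"dy":0,"dz":0,"rx":0,"ry":0,"rz":0,"claw":25},{"dx":0,"dy":0,"dz":0,"rx":0,"ry":0,"rz":0,"claw":16},{"dx":0,"dy":0,"dz":0,"rx":0,"ry":0,"rz":0,"claw":12},{"dx":0,"dy":0,"dz":0,"rx":0,"ry":0,"rz":0,"claw":6},{"dx":0,"dy":0,"dz":0,"rx":0,"ry":0,"rz":0,"claw":6},{"dx":0,"dy":0,"dz":0,"rx":0,"ry":0,"rz":0,"claw":6}], "newtons": 40}}

```text
time: 9.45
ee_pos: [0.5621, -0.1869, 0.0907]
orientation: [[-0.351, 0.936, 0.001], [0.936, 0.351, -0.001], [-0.001, 0.001, -1.0]]
contact_force: [-0.2, 0.5, 4.7]
gripper_width: 0.0106
grasp_force: 40.7
```

Request:
{"name": "move_arm", "arguments": {"commands": [{"dx":0,"dy":0,"dz":-10,"rx":0,"ry":0,"rz":0,"claw":6},{"dx":0,"dy":0,"dz":-30,"rx":0,"ry":0,"rz":0,"claw":6},{"dx":0,"dy":0,"dz":-60,"rx":0,"ry":0,"rz":0,"claw":6},{"dx":0,"dy":0,"dz":-100,"rx":0,"ry":0,"rz":0,"claw":6},{"dx":0,"dy":0,"dz":-140,"rx":0,"ry":0,"rz":0,"claw":6},{"dx":0,"dy":0,"dz":-150,"rx":0,"ry":0,"rz":0,"claw":6},{"dx":0,"dy":0,"dz":-150,"rx":0,"ry":0,"rz":0,"claw":6},{"dx":0,"dy":0,"dz":-150,"rx":0,"ry":0,"rz":0,"claw":6}], "newtons": 40}}

```text
time: 10.45
ee_pos: [0.5613, -0.1865, 0.2377]
orientation: [[-0.351, 0.936, -0.003], [0.936, 0.351, 0.001], [0.002, -0.003, -1.0]]
contact_force: [0.2, 0.3, -0.6]
gripper_width: 0.0105
grasp_force: 40.0
```

```bash
python3 - <<'E'
from h import *
im,d,m=cam('scene')
cv2.imwrite('pics/g1.png',cv2.resize(im[90:190,180:300,::-1],(720,600),interpolation=cv2.INTER_CUBIC))
L=F+.150*a
X=(n+u)/2**.5;Y=-a;Z=np.cross(X,Y)
R=np.c_[X,-Y,-Z]  # tool x=sec x, tool z=-sec z, tool y=-sec y
print(np.linalg.det(R))
g=L-.037*X+.0025*Y; P=g+.057*Z   # grip 3 mm high of block centre
print('label',L,'grip',g,'tcp',P)
d_,rv=rel(P,R); o=bot.observe();print(o['gripper_width'],o['grasp_force'],o['joint_positions'],o['time'])
# swept intermediates check
E
```

```text
1.0000060000079998
label [0.6815 0.1293 0.15  ] grip [0.65798882 0.11755364 0.12383705] tcp [0.6238101  0.09619194 0.1641423 ]
d [242.6 157.9  73.5] r [-31.   37.6  74.1]
0.01035502042940829 39.96445655822754 [-2.16760396e+01  3.86298086e+00  7.86560498e+01 -1.72695821e-03
  9.76999882e+01 -4.22067179e+01] 10.5
```

View pics/g1.png

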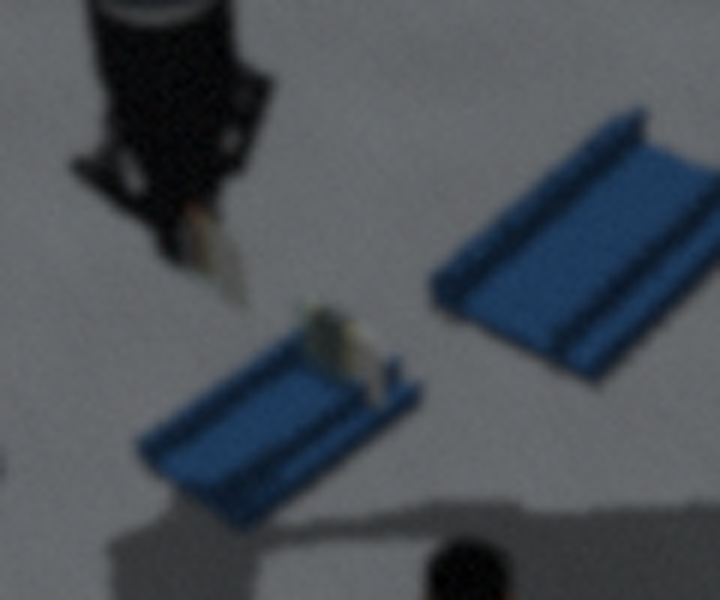

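The slide is held at (215,265), and the grey slide is still in the rack at (340,345). Now to the lens.

Request:
{"name": "move_arm", "arguments": {"commands": [{"dx":243,"dy":158,"dz":0,"rx":-31,"ry":37.6,"rz":74.1,"claw":6},{"dx":243,"dy":158,"dz":0,"rx":-31,"ry":37.6,"rz":74.1,"claw":6},{"dx":243,"dy":158,"dz":0,"rx":-31,"ry":37.6,"rz":74.1,"claw":6},{"dx":243,"dy":158,"dz":0,"rx":-31,"ry":37.6,"rz":74.1,"claw":6},{"dx":243,"dy":158,"dz":0,"rx":-31,"ry":37.6,"rz":74.1,"claw":6},{"dx":243,"dy":158,"dz":0,"rx":-31,"ry":37.6,"rz":74.1,"claw":6},{"dx":243,"dy":158,"dz":0,"rx":-31,"ry":37.6,"rz":74.1,"claw":6},{"dx":243,"dy":158,"dz":0,"rx":-31,"ry":37.6,"rz":74.1,"claw":6},{"dx":243,"dy":158,"dz":0,"rx":-31,"ry":37.6,"rz":74.1,"claw":6},{"dx":243,"dy":158,"dz":20,"rx":-31,"ry":37.6,"rz":74.1,"claw":6},{"dx":243,"dy":158,"dz":45,"rx":-31,"ry":37.6,"rz":74.1,"claw":6},{"dx":243,"dy":158,"dz":73,"rx":-31,"ry":37.6,"rz":74.1,"claw":6},{"dx":243,"dy":158,"dz":73,"rx":-31,"ry":37.6,"rz":74.1,"claw":6},{"dx":243,"dy":158,"dz":73,"rx":-31,"ry":37.6,"rz":74.1,"claw":6},{"dx":243,"dy":158,"dz":73,"rx":-31,"ry":37.6,"rz":74.1,"claw":6}], "newtons": 40}}

```text
time: 12.38
ee_pos: [0.6252, 0.0962, 0.1686]
orientation: [[0.595, 0.53, 0.604], [0.376, -0.848, 0.374], [0.711, 0.005, -0.704]]
contact_force: [0.5, -0.3, -1.1]
gripper_width: 0.0107
grasp_force: 40.0
```

```bash
python3 - <<'E'
from h import *
np.set_printoptions(precision=4,suppress=True)
L=F+.150*a
X=(n+u)/2**.5;Y=-a;Z=np.cross(X,Y);R=np.c_[X,-Y,-Z]
g=L-.037*X+.0025*Y; rel(g+.057*Z,R)
T=[]
for cn,b in (('scene',(180,170,300,260)),('top',(170,120,290,210))):
    im,d,m=cam(cn)
    for r in bot.spot_point(cn,'label')[:2]+bot.spot_point(cn,'section_grip')[:2]:
        uv=np.array(r['position'])*[512,384];print(cn,r['conf'],uv,at(m,d,*uv))
    print('expected label',proj(m,L),'grip',proj(m,g))
    T.append(cv2.resize(im[b[1]:b[3],b[0]:b[2],::-1],(400,300),interpolation=cv2.INTER_CUBIC))
    vv,uu=np.nonzero(d>0);P=unproj(m,np.c_[uu,vv],d[d>0]);im_=im[vv,uu].astype(int)
    k=(np.linalg.norm(P-L,axis=1)<.035)&(im_.min(1)>45);Q=P[k]
    if len(Q)>5:
        mu=Q.mean(0);s,w=np.linalg.svd(Q-mu)[1:];print(len(Q),'pts ctr rel L (a,n,u)',[(mu-L)@e for e in(a,n,u)],'normal(a,n,u)',[w[2]@e for e in(a,n,u)],s)
cv2.imwrite('pics/f1.png',np.hstack(T));o=bot.observe();print(o['time'],o['grasp_force'],o['contact_force'])
E
```

```text
d [-4.  -0.8  2.3] r [ 0.2 -0.3  0.2]
scene 0.69 [211.9168 214.1952] [0.6927 0.1282 0.1514]
scene 0.59 [225.0752 212.0064] [0.6514 0.1303 0.139 ]
expected label [[214.876 213.161]] grip [[221.5385 212.9571]]
178 pts ctr rel L (a,n,u) [np.float64(-0.0034594813919740933), np.float64(-0.007534110727235277), np.float64(-0.001941824283594712)] normal(a,n,u) [np.float64(-0.9615659003378736), np.float64(0.19740840637781004), np.float64(0.19085280899061613)] [0.1904 0.1744 0.0423]
top 0.47 [237.1072 145.6128] [0.7274 0.133  0.0025]
top 0.58 [238.2848 155.2128] [0.652  0.1223 0.1481]
expected label [[235.8749 146.7551]] grip [[239.66   154.9334]]
69 pts ctr rel L (a,n,u) [np.float64(-0.000987270843409216), np.float64(-0.013721675926800826), np.float64(-0.0015441846865916486)] normal(a,n,u) [np.float64(-0.987366844285258), np.float64(-0.041302765844078215), np.float64(0.1529859559599806)] [0.1169 0.1089 0.0634]
12.675 39.97109055519104 [-0.0601  0.0918 -0.6644]
```

View pics/f1.png

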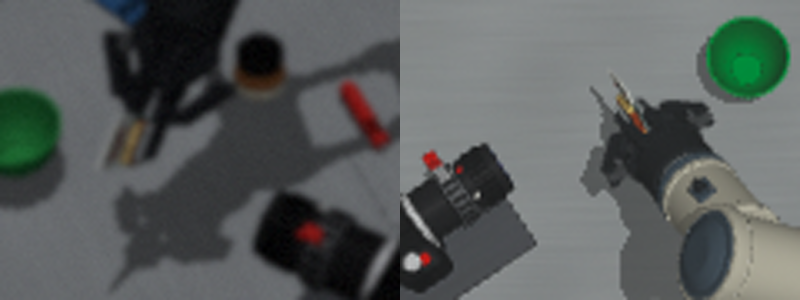

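The frosted end is up at (112,155), and the block faces the lens. The label reads within about 10 mm of the aim point and the grip is a steady 40 N, so I'm handing in.

```bash
python3 -c "
from station import bot
print(bot.job_done())"
```

```text
the job is handed in; nothing more can be done
None
```

The job is handed in, but the hand-in returned no verdict: the collar was pushed against its lock stop, and the terracotta slide is held still, frosted end up and sloping about 45 degrees. Its label faces the lens about 150 mm in front of the glass, an estimated 10 mm off the axis.

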